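# Find the weak dispenser spring on the twin spring tester

## Robot

A 7-joint arm with a two-finger parallel gripper is mounted at the origin on the work surface. World frame = base frame: x ahead of the robot, y to its left, z up, the work surface at z = 0. Lengths are in m, angles in rad, forces in N, time in s.
With the tool pointing down it reaches from about 0.4 to 0.85 m from the base axis. Payload 10.4 kg.
Tool frame: the origin (TCP) lies at the very end of the fingers, on their centre line; the grasp point (between the pads) lies 19 mm behind it; z points along the fingers, y is the direction in which the jaws open and shut (so a half turn about z gives the same grasp; the last joint's range is limited). The gripper opens to 87 mm and grips with 3 to 60 N. Pads are 19 mm wide; open, the fingers measure 117 mm over their backs; the gripper's body (75 mm by 190 mm) begins 51 mm behind the grasp point.
Start: joints at [-0.023, 0.332, -0.065, 1.46, 0.022, 1.35, -0.088], TCP at [0.625, 0, 0.223] pointing down, gripper open.
Joint ranges: [-2.6, 2.6], [-0.5, 2.12], [-1.47, 1.34], [0.16, 2.42], [-1.27, 4.41], [0.06, 2.06], [-2.6, 2.6]. Speed limits (rad/s): [2.22, 2.22, 2.79, 2.79, 3.14, 3.14, 3.14].

## Interface

Orientations are given as a unit quaternion [x, y, z, w].
In Python, from bench import r gives the robot as it stands.
- The arm moves only by the tool move_arm, never from a script. Its argument "deltas" is a list of rows, each a list of 5 numbers: the gripper's target within -1 to 1 (fully open at 1, half-way at 0, shut at -1), then the shift along the tool's x, y, z as a fraction of full scale, then the turn about the tool's z as a fraction of full scale. A call has 1 to 12 rows; each row shifts and turns the commanded pose from where the row before left it, along the tool's axes as they then stand; what a row does not reach is not made up. Full scale, the value 1, is 2.5 cm for a shift and 90 degrees for a turn. A row lasts 1/12 s, in which the tool goes at most 41.7 mm and 7.16 degrees, less where a joint would pass 70% of its speed; a pose out of reach is approached as far as the arm can. A call with a number of a shift or a turn outside -1 to 1 is refused whole. A call with a gripper value outside its range is refused whole. The fingers move at their own pace and stop on an object; "squeeze" is the grip in N (left out, the last holds). Time passes only in rows, so rows that do not move let the fingers close. It gives the time, the measured TCP pose, the force and the opening at its end, in the units of the state.
- r.read_state(): the state, without advancing time (a new reading comes with each control period).
- r.camera(name): name is "scene" or "side" or "wrist"; returns the picture (384x512x3 uint8, red, green, blue); there is no depth.
- r.camera_info(name): a dict with "K" (3x3 intrinsics, pixels), "k1" (the pictures are not rectified: a ray, as slopes to the right and down, at radius r is drawn at 1 + k1 r^2 times it, then the intrinsics apply), "R" (3x3) and "t" (3): a world point X has camera coordinates R X + t; the wrist camera has in their place "hand_eye" (4x4, takes a point from camera to tool coordinates, whose origin is the TCP and whose axes are the flange's). Camera axes: x right, y down, z forward; pixel columns grow to the right and rows downward; lengths in m; the calibration is good to about 2 mm. A picture is of the moment at which its call begins: read the wrist's pose just before it. camera_info takes no time and is no camera call.
- r.close_job(): hands the job in, once; it reports no verdict.
Trained networks look in the newest picture that a camera, given by its name, has taken for a name from the list of things; names that differ only in an ending like _2 or _b are one class to them, and where a whole thing is asked for, a point or a joint stands for the part that bears it (a point fixed in the world has none). Each returns a list of dicts, best first, with "confidence" (0 to 1); they miss things now and then, are a little off and sometimes report something else, mostly with a low value. They report only what shows in the picture. A call takes as long as a camera call.
- r.boxes_of(camera, label): "position" ([x, y, z] in m, in the coordinates of the camera as it stood for that picture, good to about 4 mm: the middle of the surface that is visible of it).
- r.tip_of(camera, label): "position" ([x, y, z] in m, in the coordinates of the camera as it stood for that picture, good to about 4 mm: a listed point, or the origin of a listed thing).
The state is a dict: "time": time; "joint_positions": joint angles; "joint_vel": joint speeds; "joint_torque": joint torques, N m; "ee_pos": TCP position; "eef_rot": TCP orientation; "ft_force": force on the tool from outside, world axes, zero at the start; "torque": the same for the moment, N m; "width": finger opening in m.
Only numpy, scipy, OpenCV 4.12 (cv2) and the standard library are available. Lean on these libraries where they do the work, as an engineer would, in place of code of your own. Each camera call takes 0.05 s, during which the arm holds its last target.

## Task

One of the two spring units on the tester has gone weak. Press the left unit's cap straight down until its top is level with the red band on the post beside it, hold it there for about a second while you read its dial, let it come up again, then do the same with the right unit; do not press much deeper than the band. Then slide the unit whose needle stayed short of the green sector, upright and without lifting it, off its plate until it stands wholly inside the red reject bay; leave the sound unit standing on its plate and the other things on the table undisturbed.

Things in the scene. Friction and masses are not known exactly. Their poses are not given: they have to be found in the camera images.
- tester: twin spring tester fixed to the table, a white deck 275 x 430 mm, its top 30 mm above the table. x points from the plates to the red reject bay (away from the robot, yaw within 0.25 rad), y to the left, z up; origin on the table, midway between the plates. A dial for each plate lies between the plates, on that plate's side
- left_seat (a point): centre of the top of the left steel plate, unloaded: 90 mm square, at y = +130 mm of the tester, 2 mm proud of the deck; it sinks 0.125 mm per N of load (about 2 mm in a test)
- right_seat (a point): the same for the right plate, at y = -130 mm
- left_mark (a point): middle of the red band, 10 mm high, on the left height post (white, 12 mm square, 124 mm tall over the table, 73 mm outside the plate's centre), 112 mm above the table: a unit is at test height when the top of its cap is level with this band (about 28 mm below the free height)
- right_mark (a point): the same on the right height post
- left_dial (a point): centre of the left plate's white dial, 76 mm across, facing up. Its needle points to the tester's +y at zero and turns clockwise seen from above
- right_dial (a point): centre of the right plate's dial, the same
- left_needle (a joint): the left plate's force needle: 0 = no load, 0.1 rad per newton resting on the left plate (the unit's own weight, about 3 N, included), growing clockwise seen from above. Green sector = 1.4 to 2.2 rad (14 to 22 N); red sector = 0.6 to 1.4 rad
- right_needle (a joint): the right plate's force needle: 0 = no load, 0.1 rad per newton resting on the right plate (the unit's own weight, about 3 N, included), growing clockwise seen from above. Green sector = 1.4 to 2.2 rad (14 to 22 N); red sector = 0.6 to 1.4 rad
- bay (a point): centre of the floor of the red reject bay, on the deck beyond both plates: flush with the deck, 122 mm along the tester's x (from 70 to 192 mm) by 414 mm along y, open towards the plates, with a red rim 18 mm high on the other three sides
- spring_a: origin of spring unit A: centre of the underside of its dark round foot (70 mm across, 18 mm high). Loose on one of the plates: foot, steel coil, blue round cap 70 mm across; 110 mm tall when free, about 0.3 kg. z is up along its axis. The two units look alike; one is weak and may stand on either plate
- spring_b: origin of spring unit B: centre of the underside of its dark round foot (70 mm across, 18 mm high). Loose on one of the plates: foot, steel coil, blue round cap 70 mm across; 110 mm tall when free, about 0.3 kg. z is up along its axis. The two units look alike; one is weak and may stand on either plate
- spring_a_top (a point): centre of the top face of unit A's blue cap (moves with the cap)
- spring_b_top (a point): centre of the top face of unit B's blue cap
- spring_a_cap (a joint): how far unit A is compressed, m: 0 free, stop at 0.050. Springy: the sound unit takes roughly 16 N at test height, the weak one roughly 8 N; it returns by itself
- spring_b_cap (a joint): the same for unit B
- pump_bottle: bystander, leave alone: white pump bottle, 66 mm across, 183 mm tall; origin at its underside
- jar: bystander, leave alone: jar with a blue cap, 72 mm across, 90 mm tall; origin at its underside
- screwdriver: bystander, leave alone: screwdriver lying flat; origin in its handle line
- thermometer: bystander, leave alone: white hand-held thermometer lying flat, 40 x 130 x 33 mm; origin at its underside

How it is judged:
On the way, in this order (a step that is already met when the one before it is completed fails the run):
1. the unit on the left plate is pressed until its cap is level with the red band and held there (((horizontal distance between spring_a and left_seat below 0.02 m and angle between spring_a's own z axis and vertical below 0.1 rad and z of spring_a_top in the frame of left_mark between -0.005 and 0.005 m) or (horizontal distance between spring_b and left_seat below 0.02 m and angle between spring_b's own z axis and vertical below 0.1 rad and z of spring_b_top in the frame of left_mark between -0.005 and 0.005 m))), for 0.6 s.
2. then the unit on the right plate is pressed until its cap is level with the red band and held there (((horizontal distance between spring_a and right_seat below 0.02 m and angle between spring_a's own z axis and vertical below 0.1 rad and z of spring_a_top in the frame of right_mark between -0.005 and 0.005 m) or (horizontal distance between spring_b and right_seat below 0.02 m and angle between spring_b's own z axis and vertical below 0.1 rad and z of spring_b_top in the frame of right_mark between -0.005 and 0.005 m))), for 0.6 s.
At the end, for the whole second after the job is handed in: The weak unit stands upright (within 0.1 rad), at rest, with its foot wholly inside the reject bay (its centre 100 to 164 mm from the plates' line along the tester's x and within 178 mm of its middle); the sound unit stands upright within 20 mm of where it started; both caps are up (within 5 mm) (x of spring_b in the frame of tester between 0.1 and 0.164 m and y of spring_b in the frame of tester between -0.178 and 0.178 m and z of spring_b in the frame of tester between 0.022 and 0.036 m and angle between each of spring_b, spring_a's own z axis and vertical below 0.1 rad and distance of spring_a from where it was at the start of the episode below 0.02 m and value of joint each of spring_a_cap, spring_b_cap below 0.005 m and linear speed of each of spring_a, spring_b below 0.02 m/s); the robot touches nothing.
It fails at once if a unit is compressed by more than 40 mm (some 12 mm deeper than the red band) (value of joint any of spring_a_cap, spring_b_cap above 0.04 m).
It fails at once if a unit is tipped over (by more than 0.5 rad) (angle between any of spring_a, spring_b's own z axis and vertical above 0.5 rad).
It fails at once if a unit is lifted (by more than 18 mm) (z of any of spring_a, spring_b in the frame of tester above 0.05 m).
It fails at once if a bystander is moved by more than 30 mm (distance of any of pump_bottle, jar, screwdriver, thermometer from where it was at the start of the episode above 0.03 m).
It also fails if it takes over 58 s, if anything falls off the work surface, if the arm or the gripper's body presses on something with over 40 N, if the wrist force passes 120 N, or if a joint passes its speed limit or range.

## Working session

There is one attempt and no reset: what is moved stays moved. The work goes in short steps, Python scripts to look and compute and a tool call to move; the robot and the scene stay as the last step left them, time stands still between calls to the robot, and variables do not carry over. Pictures are saved under pics/ and viewed, and the job is handed in when it is done.

Besides the shell and the picture viewer there is one more tool, called after ">>>" as name([rows], argument=value, ...), one row to a line, values as JSON. move_arm: Moves the arm, as the interface text tells. Shift numbers are shares of 2.5 cm and turn numbers shares of 90 degrees, none past 1 either way. Its arguments: {"type":"object","properties":{"deltas":{"type":"array","items":{"type":"array","items":{"type":"number"}}},"squeeze":{"type":"number"}},"required":["deltas"]}

```bash
mkdir -p pics; ls
python3 - <<'E'
from bench import r
import cv2
s=r.read_state()
for k,v in s.items(): print(k,v)
for c in ["scene","side","wrist"]:
    im=r.camera(c); cv2.imwrite(f"pics/{c}0.png",im[:,:,::-1]); print(c,r.camera_info(c))
    for l in ["spring_a","spring_a_top","left_seat","right_seat","left_mark","right_mark","bay","tester","left_dial","right_dial"]:
        print(l,[(round(d['confidence'],2),[round(float(x),4) for x in d['position']]) for d in r.tip_of(c,l)][:3])
print(r.read_state()['time'])
E
```

```text
pics
time 0.0
joint_positions [-0.02260829  0.33290309 -0.06471102  1.46092403  0.02155467  1.34989862
 -0.08850141]
joint_vel [ 7.40420091e-04 -5.72778110e-04  1.51457442e-03 -1.15006505e-03
  1.28683790e-03 -1.13943360e-03 -6.20154855e-05]
joint_torque [-1.20520472e-04 -6.23245955e+01  2.44190963e-02 -3.89891267e+01
 -6.13984605e-02  3.97891912e-02  1.87085252e-04]
ee_pos [6.24617215e-01 2.17394819e-05 2.21742710e-01]
eef_rot [ 7.07096717e-01  7.07116479e-01 -5.15442908e-04 -5.02856005e-04]
ft_force [ 0.22198632  0.55948367 -0.48220917]
torque [ 0.02034306 -0.00487644 -0.04662534]
width 0.08694500817834525
scene {'K': array([[493.5416962 ,   0.        , 255.48504771],
       [  0.        , 493.5416962 , 189.67082071],
       [  0.        ,   0.        ,   1.        ]]), 'k1': 0.03903213703180498, 'R': array([[ 0.65669483,  0.75396488, -0.0169957 ],
       [ 0.41359878, -0.37890149, -0.82787059],
       [-0.63062505,  0.53662893, -0.56066161]]), 't': array([-0.38373968, -0.11548949,  1.52007981])}
spring_a [(0.77, [0.0725, -0.0235, 1.314]), (0.7, [-0.1247, 0.0727, 1.1779]), (0.62, [
[... 1693 characters left out ...]
   1.        ]]), 'k1': 0.0024927996481793418, 'hand_eye': array([[ 3.39080002e-04, -9.66701504e-01, -2.55906405e-01,
         6.98661964e-02],
       [ 9.99999923e-01,  2.76931838e-04,  2.78889272e-04,
         9.91113559e-05],
       [-1.98734047e-04, -2.55906479e-01,  9.66701523e-01,
        -1.62055118e-01],
       [ 0.00000000e+00,  0.00000000e+00,  0.00000000e+00,
         1.00000000e+00]])}
spring_a []
spring_a_top [(0.72, [-0.1548, -0.1323, 0.3284])]
left_seat []
right_seat []
left_mark []
right_mark []
bay [(0.93, [-0.0236, -0.0884, 0.3439])]
tester [(0.79, [-0.1564, -0.0974, 0.3759])]
left_dial [(0.9, [-0.1581, -0.1346, 0.3315])]
right_dial [(0.66, [-0.1545, -0.0541, 0.3469])]
1.65
```

```bash
cat > h.py <<'E'
import numpy as np,cv2
from scipy.spatial.transform import Rotation as Ro
from bench import r
def ext(c,s=None):
    i=r.camera_info(c)
    if c!="wrist": return i['K'],i['k1'],np.array(i['R']),np.array(i['t'])
    s=s or r.read_state()
    T=np.eye(4);T[:3,:3]=Ro.from_quat(s['eef_rot']).as_matrix();T[:3,3]=s['ee_pos']
    M=np.linalg.inv(T@i['hand_eye']); return i['K'],i['k1'],M[:3,:3],M[:3,3]
def w(c,p,s=None):
    K,k,R,t=ext(c,s); return R.T@(np.array(p)-t)
def proj(c,X,s=None):
    K,k,R,t=ext(c,s); p=(R@np.atleast_2d(X).T).T+t; q=p[:,:2]/p[:,2:]
    q=q*(1+k*(q**2).sum(1,keepdims=True)); return q@K[:2,:2].T+K[:2,2]
def ray(c,uv,s=None):
    K,k,R,t=ext(c,s); d=(np.array(uv)-K[:2,2])/np.array([K[0,0],K[1,1]]); q=d.copy()
    for _ in range(10): q=d/(1+k*(q@q))
    return -R.T@t, R.T@np.append(q,1)
def atz(c,uv,z,s=None):
    o,d=ray(c,uv,s); return o+d*(z-o[2])/d[2]
E
python3 - <<'E'
from h import *
D=dict(scene=dict(spring=[[0.0725,-0.0235,1.314],[-0.1247,0.0727,1.1779]],left_seat=[[0.0794,-0.0212,1.312]],right_seat=[[-0.1236,0.0754,1.177]],lm=[[0.1321,-0.116,1.3067]],rm=[[-0.1818,0.037,1.0923]],bay=[[0.0631,0.0819,1.1629]],tester=[[-0.0257,0.0468,1.2636]],ld=[[0.0081,0.0044,1.2653]],rd=[[-0.0585,0.0376,1.2226]]),
side=dict(spring=[[0.1134,0.0409,1.0545],[-0.0214,0.1666,0.8619]],top=[[-0.0183,0.0743,0.8024]],left_seat=[[-0.0234,0.1704,0.8662]],right_seat=[[0.1086,0.0421,1.0484]],lm=[[-0.0631,0.1305,0.7702]],rm=[[0.152,-0.0531,1.0571]],bay=[[-0.0694,0.071,1.013]],tester=[[0.0436,0.1336,0.9765]],ld=[[0.0197,0.1249,0.9264]],rd=[[0.0696,0.0865,0.989]]))
for c in D:
  for k,v in D[c].items():
    for p in v: print(c,k,w(c,p).round(3))
E
```

```text
scene spring [0.468 0.199 0.032]
scene spring [ 0.464 -0.06   0.032]
scene left_seat [0.474 0.202 0.031]
scene right_seat [ 0.466 -0.06   0.03 ]
scene lm [0.473 0.275 0.111]
scene rm [ 0.465 -0.135  0.11 ]
scene bay [0.6   0.07  0.029]
scene tester [0.464 0.071 0.003]
scene ld [0.468 0.113 0.037]
scene rd [0.464 0.028 0.035]
side spring [ 0.466 -0.065  0.034]
side spring [0.467 0.202 0.034]
side top [0.464 0.2   0.144]
side left_seat [0.469 0.202 0.029]
side right_seat [ 0.467 -0.057  0.036]
side lm [0.474 0.272 0.115]
side rm [ 0.46  -0.13   0.111]
side bay [0.598 0.072 0.032]
side tester [ 0.468  0.071 -0.001]
side ld [0.47  0.115 0.034]
side rd [0.464 0.026 0.032]
```

View pics/scene0.png

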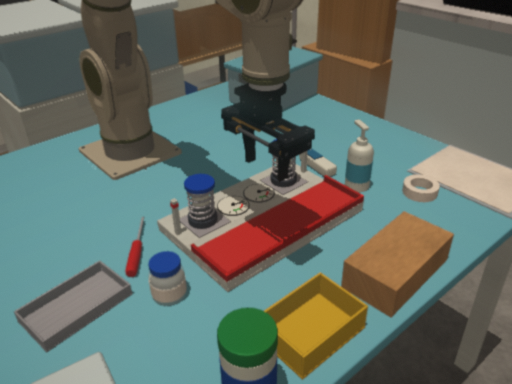

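View pics/side0.png

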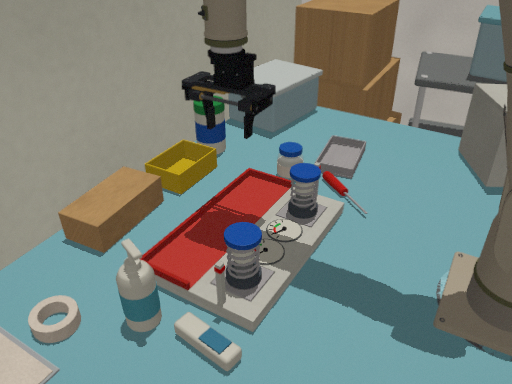

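View pics/wrist0.png

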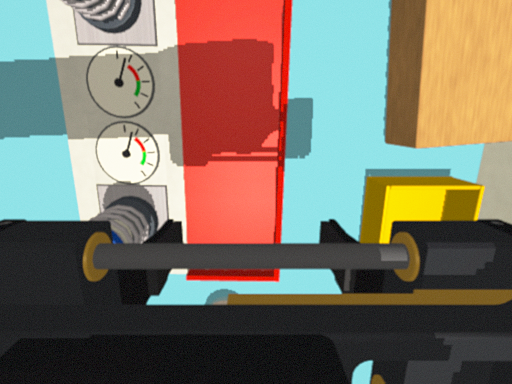

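```bash
cat > ov.py <<'E'
from h import *
def ov(c,im,out,yaw,org,units,box,f):
    x=np.array([np.cos(yaw),np.sin(yaw),0]);y=np.array([-x[1],x[0],0]);org=np.array(org)
    P=lambda a,b,z:org+a*x+b*y+np.array([0,0,z])
    im=np.ascontiguousarray(im[:,:,::-1]); u0,v0,u1,v1=box
    im=cv2.resize(im[v0:v1,u0:u1],None,fx=f,fy=f,interpolation=cv2.INTER_CUBIC)
    def pl(pts,col,cl=True):
        q=((proj(c,np.array(pts))-[u0,v0]+.5)*f-.5); cv2.polylines(im,[np.int32(np.round(q*8))],cl,col,1,cv2.LINE_AA,3)
    for s in (1,-1):
        pl([P(a*.045,s*.13+b*.045,.032) for a,b in((1,1),(1,-1),(-1,-1),(-1,1))],(0,255,255))
        pl([P(a*.006,s*.203+b*.006,.124) for a,b in((1,1),(1,-1),(-1,-1),(-1,1))],(0,255,255))
    pl([P(a,b,.030) for a,b in((.07,.207),(.192,.207),(.192,-.207),(.07,-.207))],(255,255,0))
    t=np.linspace(0,2*np.pi,40)
    for u in units:
        pl([[u[0]+.035*np.cos(k),u[1]+.035*np.sin(k),.142] for k in t],(0,255,0))
        pl([[u[0]+.035*np.cos(k),u[1]+.035*np.sin(k),.032] for k in t],(0,128,255))
    cv2.imwrite(out,im)
E
python3 - <<'E'
from ov import *
a=(-0.01,(.467,.071,0),[(.466,.201),(.466,-.061)])
ov("side",cv2.imread("pics/side0.png")[:,:,::-1],"pics/ovs.png",*a,(140,150,350,310),3.8)
ov("scene",cv2.imread("pics/scene0.png")[:,:,::-1],"pics/ovc.png",*a,(150,140,370,290),3.6)
E
```

```text
(no output)
```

View pics/ovs.png

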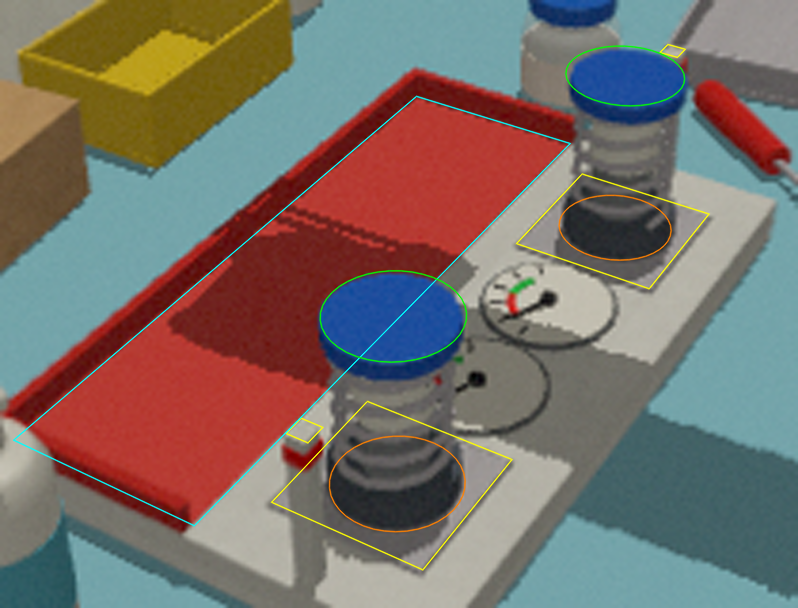

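View pics/ovc.png

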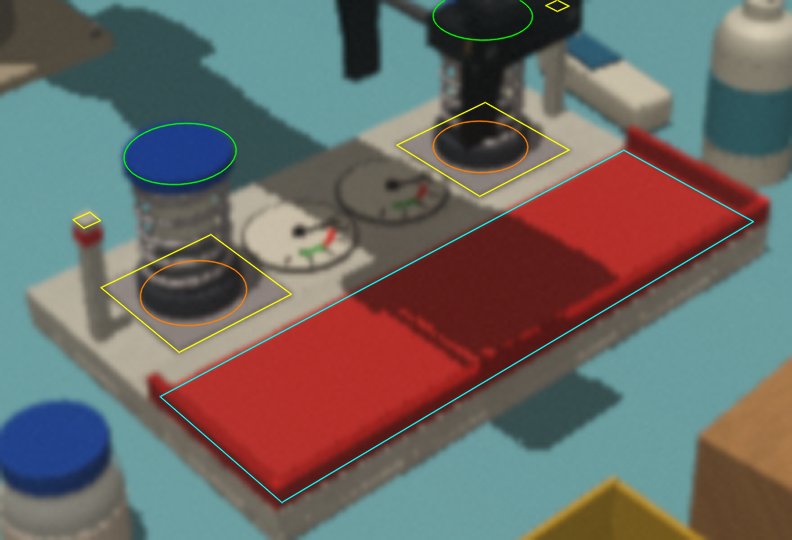

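Run:
```python
from h import *
print(atz("side",(141,315),0), atz("scene",(357,183),0))
```

```text
[0.59714182 0.35989413 0.        ] [0.57827748 0.37474086 0.        ]
```

>>> move_arm([
  [-1, 0.804, -0.636, 0.2, 0],
  [-1, 0.804, -0.636, 0.2, 0],
  [-1, 0.804, -0.636, 0.2, 0],
  [-1, 0.804, -0.636, 0.2, 0],
  [-1, 0.804, -0.636, 0.2, 0],
  [-1, 0.804, -0.636, 0.2, 0],
  [-1, 0.804, -0.636, 0.2, 0],
  [-1, 0.804, -0.636, 0.2, 0],
  [-1, 0.804, -0.636, 0.2, 0],
  [-1, 0.804, -0.636, 0.2, 0],
  [-1, 0, 0, 0, 0],
  [-1, 0, 0, 0, 0],
], squeeze=15)

```text
time: 2.65
ee_pos: [0.4653, 0.202, 0.1726]
eef_rot: [0.706, 0.708, -0.0, 0.0]
ft_force: [1.1, -0.1, 0.6]
width: 0.0148
```

>>> move_arm([
  [-1, 0, 0, 0.5, 0],
  [-1, 0, 0, 0.4, 0],
  [-1, 0, 0, 0.3, 0],
  [-1, 0, 0, 0.3, 0],
  [-1, 0, 0, 0.3, 0],
  [-1, 0, 0, 0.3, 0],
  [-1, 0, 0, 0.15, 0],
  [-1, 0, 0, 0, 0],
  [-1, 0, 0, 0, 0],
  [-1, 0, 0, 0, 0],
])

```text
time: 3.48
ee_pos: [0.4668, 0.2003, 0.1171]
eef_rot: [0.707, 0.707, 0.0, 0.0]
ft_force: [-2.7, -3.5, 12.0]
width: 0.0003
```

Run:
```python
from ov import *
s=r.read_state(); print(s['ee_pos'],s['ft_force'],s['width'])
a=(-0.01,(.467,.071,0),[])
i=r.camera("side"); cv2.imwrite("pics/side1.png",cv2.resize(i[150:310,150:330,::-1],None,fx=3.7,fy=3.7,interpolation=cv2.INTER_CUBIC))
i=r.camera("scene"); cv2.imwrite("pics/scene1.png",cv2.resize(i[140:290,160:370,::-1],None,fx=3.7,fy=3.7,interpolation=cv2.INTER_CUBIC))
```

```text
[0.46675066 0.20030859 0.11709875] [-2.72539261 -3.48057093 11.9963087 ] 0.0002829897595513234
```

View pics/side1.png

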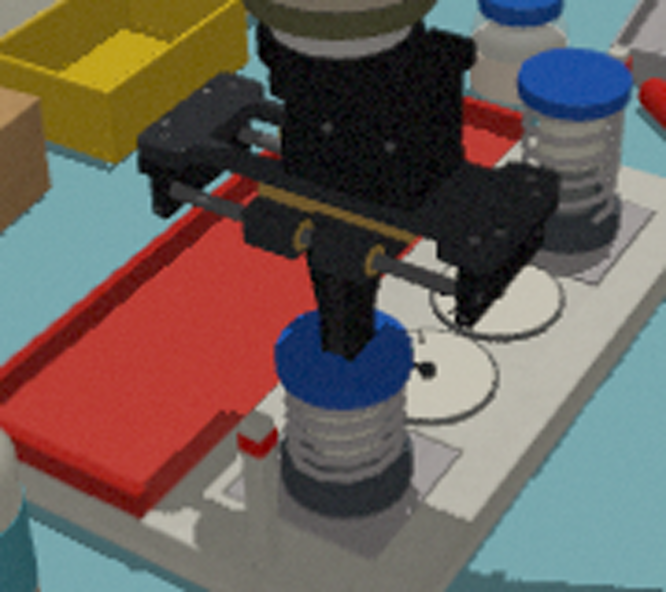

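View pics/scene1.png

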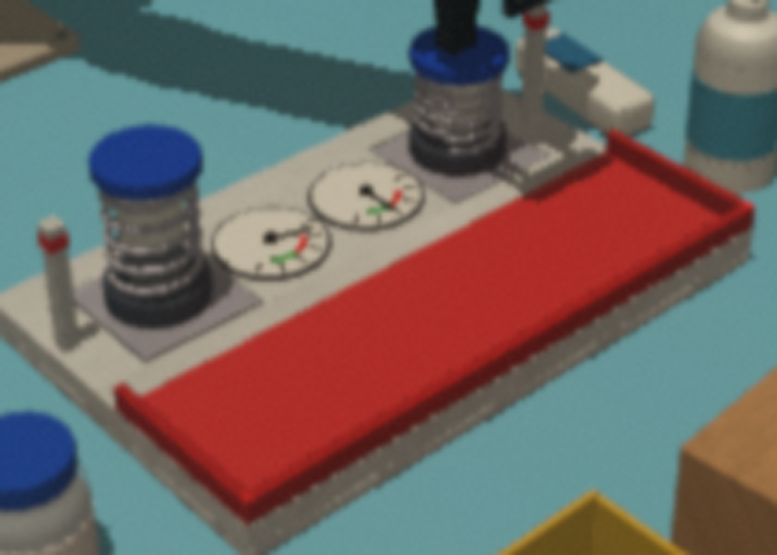

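>>> move_arm([
  [-1, 0, 0, 0.1, 0],
  [-1, 0, 0, 0.1, 0],
  [-1, 0, 0, 0, 0],
  [-1, 0, 0, 0, 0],
  [-1, 0, 0, 0, 0],
  [-1, 0, 0, 0, 0],
  [-1, 0, 0, 0, 0],
  [-1, 0, 0, 0, 0],
])

```text
time: 4.25
ee_pos: [0.4668, 0.2003, 0.1124]
eef_rot: [0.707, 0.707, 0.0, 0.001]
ft_force: [-4.3, -5.3, 14.0]
width: 0.0005
```

```bash
cat > dial.py <<'E'
from ov import *
import sys
def dial(c,im,by,s=None,yaw=-.01,org=(.467,.071,0)):
    # rectify around dial centre: up=+y, right=+x
    x=np.array([np.cos(yaw),np.sin(yaw),0]);y=np.array([-x[1],x[0],0])
    g=np.linspace(-.045,.045,280); A,B=np.meshgrid(g,-g)
    X=np.array(org)+A[...,None]*x+(by+B[...,None])*y+np.array([0,0,.032])
    q=proj(c,X.reshape(-1,3),s).reshape(280,280,2).astype(np.float32)
    return cv2.remap(np.ascontiguousarray(im[:,:,::-1]),q[...,0],q[...,1],cv2.INTER_CUBIC)
E
python3 - <<'E'
from dial import *
s=r.read_state(); print(s['time'],s['ee_pos'],s['ft_force'])
i=r.camera("scene")
a=(-0.01,(.467,.071,0),[])
ov("scene",i,"pics/sc2.png",*a,(230,140,370,220),5)
ov("side",r.camera("side"),"pics/sd2.png",*a,(200,210,300,310),5)
d=np.hstack([dial("scene",i,.043),dial("scene",i,-.043)]); cv2.imwrite("pics/d2.png",d)
print(r.read_state()['time'],[ (x['confidence'],w("side",x['position'])) for x in r.tip_of("side","spring_a_top")])
E
```

```text
4.25 [0.46678372 0.20032414 0.11237578] [-4.30713615 -5.26143935 13.96558995]
4.35 [(0.88, array([0.46217786, 0.20080073, 0.11224106]))]
```

View pics/sc2.png

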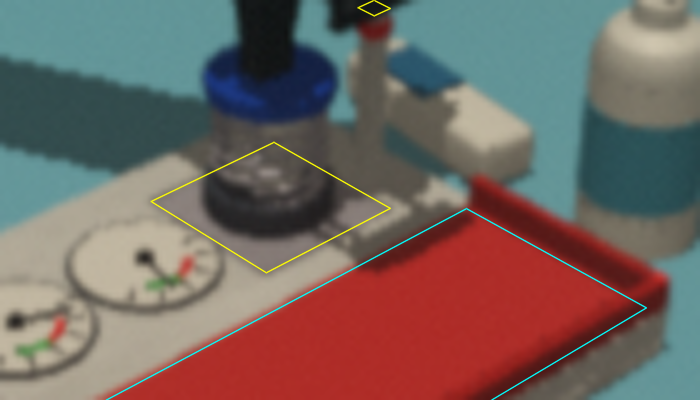

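View pics/sd2.png

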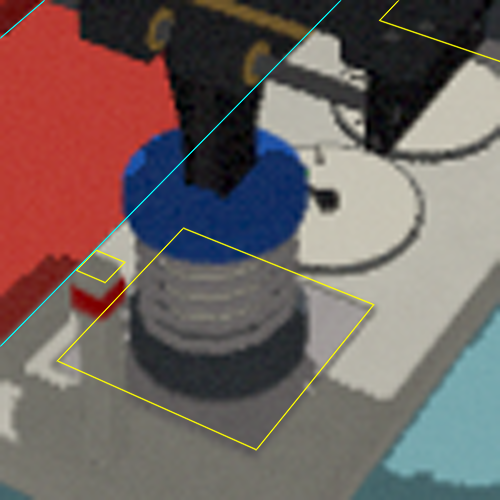

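View pics/d2.png

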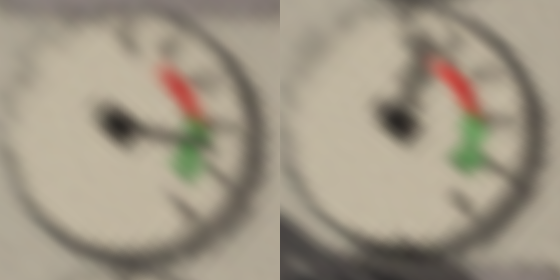

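>>> move_arm([
  [-1, 0, 0, 0, 0],
  [-1, 0, 0, 0, 0],
  [-1, 0, 0, 0, 0],
  [-1, 0, 0, 0, 0],
  [-1, 0, 0, 0, 0],
  [-1, 0, 0, 0, 0],
  [-1, 0, 0, -0.3, 0],
  [-1, 0, 0, -0.4, 0],
  [-1, 0, 0, -0.5, 0],
  [-1, 0, 0, -0.6, 0],
  [-1, 0, 0, -0.6, 0],
  [-1, 0, 0, 0, 0],
])

```text
time: 5.4
ee_pos: [0.4675, 0.2015, 0.1738]
eef_rot: [0.707, 0.707, 0.002, 0.001]
ft_force: [0.0, 0.7, 0.4]
width: 0.0004
```

>>> move_arm([
  [-1, -0.955, -0.005, 0, 0],
  [-1, -0.955, -0.005, 0, 0],
  [-1, -0.955, -0.005, 0, 0],
  [-1, -0.955, -0.005, 0, 0],
  [-1, -0.955, -0.005, 0, 0],
  [-1, -0.955, -0.005, 0, 0],
  [-1, -0.955, -0.005, 0, 0],
  [-1, -0.955, -0.005, 0, 0],
  [-1, -0.955, -0.005, 0, 0],
  [-1, -0.955, -0.005, 0, 0],
  [-1, -0.955, -0.005, 0, 0],
  [-1, 0, 0, 0, 0],
])

```text
time: 6.4
ee_pos: [0.464, -0.0666, 0.1704]
eef_rot: [0.709, 0.705, -0.001, 0.0]
ft_force: [0.5, -0.7, 0.2]
width: 0.0008
```

>>> move_arm([
  [-1, 0, 0, 0, 0],
  [-1, 0, 0, 0.3, 0],
  [-1, 0, 0, 0.3, 0],
  [-1, 0, 0, 0.3, 0],
  [-1, 0, 0, 0.2, 0],
  [-1, 0, 0, 0, 0],
  [-1, 0, 0, 0, 0],
])

```text
time: 6.98
ee_pos: [0.4644, -0.0613, 0.1434]
eef_rot: [0.707, 0.707, -0.0, -0.0]
ft_force: [0.3, -0.8, -0.3]
width: 0.0004
```

Run:
```python
from ov import *
s=r.read_state(); print(s['time'],s['ee_pos'],s['ft_force'])
a=(-0.01,(.467,.071,0),[(.466,.201),(.466,-.061)])
ov("side",r.camera("side"),"pics/sd3.png",*a,(140,150,350,310),3.8)
ov("scene",r.camera("scene"),"pics/sc3.png",*a,(150,140,370,290),3.6)
```

```text
6.9833 [ 0.46440712 -0.06129235  0.14335232] [ 0.2561229  -0.84558062 -0.33831191]
```

View pics/sd3.png

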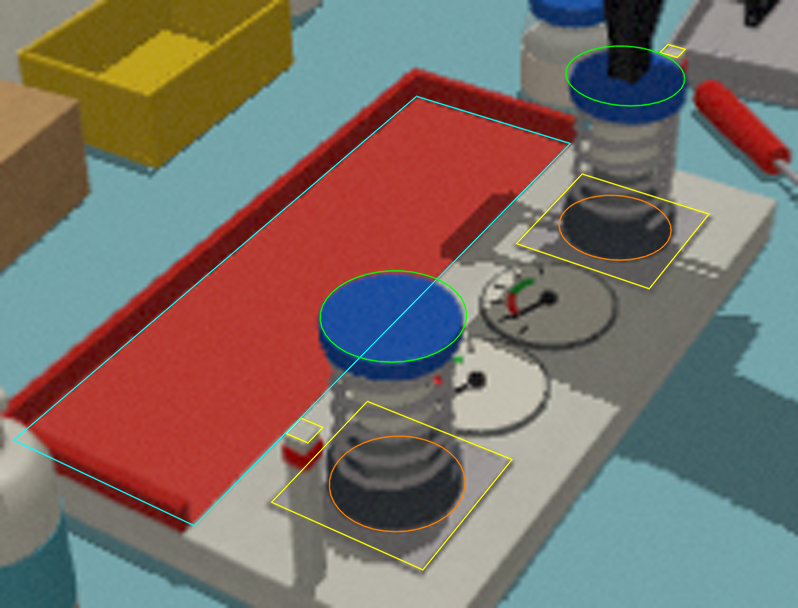

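View pics/sc3.png

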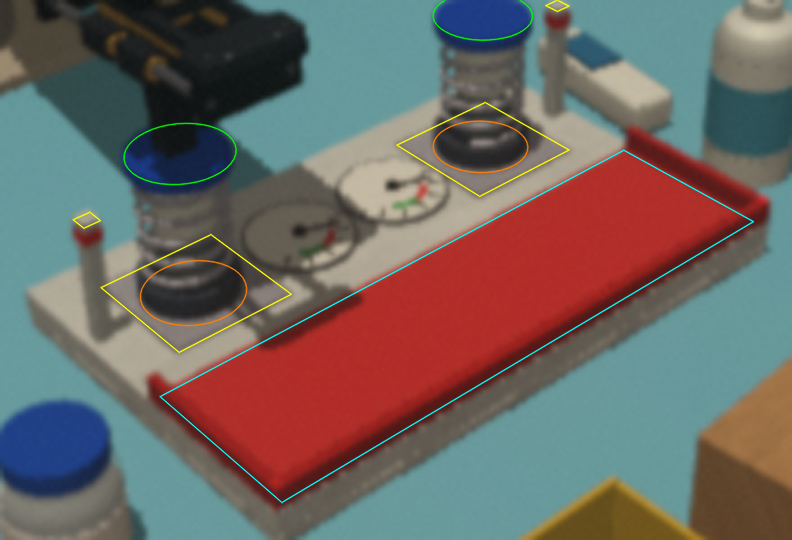

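Left unit unmoved and sprung back; fingertips are just above the right cap's centre. Press 31 mm.

>>> move_arm([
  [-1, 0, 0, 0.25, 0],
  [-1, 0, 0, 0.25, 0],
  [-1, 0, 0, 0.25, 0],
  [-1, 0, 0, 0.25, 0],
  [-1, 0, 0, 0.2, 0],
  [-1, 0, 0, 0.04, 0],
  [-1, 0, 0, 0, 0],
  [-1, 0, 0, 0, 0],
  [-1, 0, 0, 0, 0],
  [-1, 0, 0, 0, 0],
])

```text
time: 7.92
ee_pos: [0.4655, -0.0616, 0.1132]
eef_rot: [0.707, 0.707, 0.001, 0.001]
ft_force: [1.5, -0.5, 7.9]
width: 0.0001
```

Run:
```python
from dial import *
s=r.read_state(); print(s['time'],s['ee_pos'],s['ft_force'])
iw=r.camera("wrist"); i=r.camera("scene")
cv2.imwrite("pics/d4.png",np.hstack([dial("scene",i,-.043),dial("wrist",iw,-.043,s),dial("wrist",iw,.043,s)]))
ov("side",r.camera("side"),"pics/sd4.png",-0.01,(.467,.071,0),[],(230,140,370,260),5)
print([ (x['confidence'],w("side",x['position'])) for x in r.tip_of("side","spring_a_top")])
```

```text
7.9167 [ 0.46551447 -0.06160041  0.11316132] [ 1.50557097 -0.4914813   7.86683074]
[(0.83, array([0.46218508, 0.19999422, 0.14101083]))]
```

View pics/d4.png

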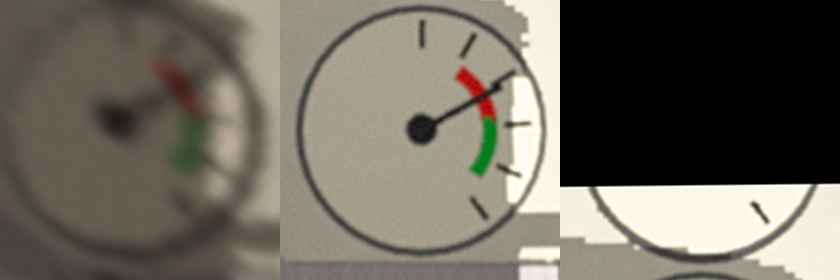

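View pics/sd4.png

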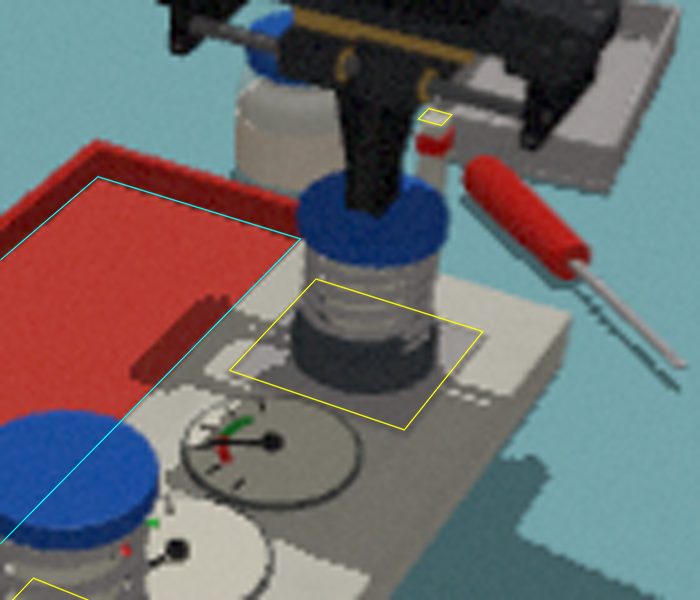

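>>> move_arm([
  [-1, 0, 0, 0.04, 0],
  [-1, 0, 0, 0, 0],
  [-1, 0, 0, 0, 0],
  [-1, 0, 0, 0, 0],
  [-1, 0, 0, 0, 0],
  [-1, 0, 0, 0, 0],
  [-1, 0, 0, 0, 0],
  [-1, 0, 0, 0, 0],
  [-1, 0, 0, -0.4, 0],
  [-1, 0, 0, -0.5, 0],
  [-1, 0, 0, -0.5, 0],
  [-1, 0, 0, -0.6, 0],
])

```text
time: 9.12
ee_pos: [0.4637, -0.0616, 0.1617]
eef_rot: [0.707, 0.707, -0.001, -0.001]
ft_force: [-0.1, -0.6, -0.1]
width: 0.0006
```

>>> move_arm([
  [1, 0, 0, -0.5, 0],
  [1, 0, 0, 0, 0],
  [1, 0, 0, 0, 0],
  [1, 0, 0, 0, 0],
  [1, 0, 0, 0, 0],
  [1, 0, 0, 0, 0],
  [1, 0, 0, 0, 0],
  [1, 0, 0, 0, 0],
  [1, 0, 0, 0, 0],
  [1, 0, 0, 0, 0],
])

```text
time: 9.95
ee_pos: [0.4646, -0.0616, 0.1742]
eef_rot: [0.707, 0.707, 0.0, -0.0]
ft_force: [-0.1, -1.0, -0.5]
width: 0.0591
```

Run:
```python
from ov import *
s=r.read_state(); print(s['time'],s['ee_pos'],s['ft_force'],s['width'])
a=(-0.01,(.467,.071,0),[(.466,.201),(.466,-.061)])
ov("side",r.camera("side"),"pics/sd5.png",*a,(140,150,350,310),3.8)
i=r.camera("wrist"); cv2.imwrite("pics/w5.png",i[:,:,::-1])
print([ (x['confidence'],w("side",x['position'])) for x in r.tip_of("side","spring_a_top")])
```

```text
9.95 [ 0.46463251 -0.06161215  0.17423804] [-0.12752112 -0.96313553 -0.45274054] 0.059130940969952285
[]
```

View pics/sd5.png

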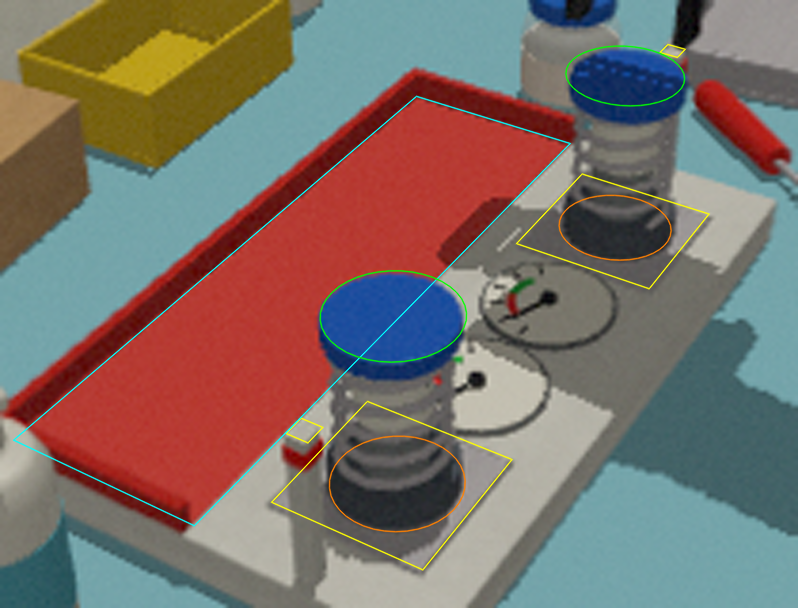

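View pics/w5.png

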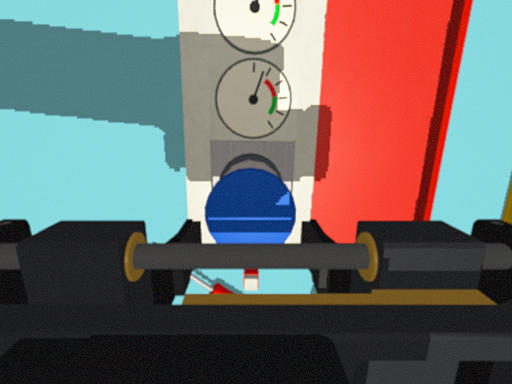

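>>> move_arm([
  [1, 0, 0, 0, 0],
  [1, 0, 0, 0, 0],
  [1, 0, 0, 0, 0],
  [1, 0, 0, 0, 0],
  [1, 0, 0, 0, 0],
  [1, 0, 0, 0.6, 0],
  [1, 0, 0, 0.6, 0],
  [1, 0, 0, 0.5, 0],
  [1, 0, 0, 0.5, 0],
  [1, 0, 0, 0.35, 0],
  [1, 0, 0, 0, 0],
  [1, 0, 0, 0, 0],
])

```text
time: 11.1
ee_pos: [0.4645, -0.0616, 0.1106]
eef_rot: [0.707, 0.707, -0.0, -0.0]
ft_force: [-0.1, 0.1, 0.3]
width: 0.0869
```

>>> move_arm([
  [-0.7, 0, 0, 0, 0],
  [-0.7, 0, 0, 0, 0],
  [-0.7, 0, 0, 0, 0],
  [-0.7, 0, 0, 0, 0],
  [-0.7, 0, 0, 0, 0],
  [-0.7, 0, 0, 0, 0],
], squeeze=12)

```text
time: 11.6
ee_pos: [0.4647, -0.0616, 0.1107]
eef_rot: [0.707, 0.707, 0.0, 0.0]
ft_force: [-1.3, 0.5, 0.4]
width: 0.0691
```

Run:
```python
from ov import *
s=r.read_state(); print(s['time'],s['ee_pos'],s['ft_force'],s['width'])
a=(-0.01,(.467,.071,0),[(.466,.201),(.466,-.061)])
ov("side",r.camera("side"),"pics/sd6.png",*a,(140,150,350,310),3.8)
```

```text
11.6 [ 0.46466452 -0.06161703  0.11070233] [-1.32411794  0.46096995  0.36330107] 0.06908339486972627
```

View pics/sd6.png

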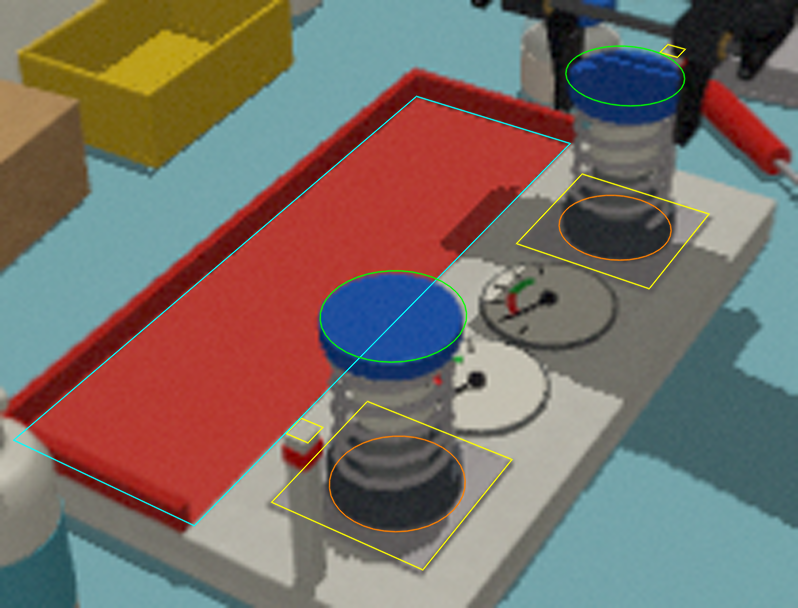

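>>> move_arm([
  [-0.7, 0, 0, 0.08, 0],
  [-0.7, 0, 0, 0.04, 0],
  [-0.7, 0, 0.1, 0, 0],
  [-0.7, 0.02, 0.2, 0, 0],
  [-0.7, 0.02, 0.2, 0, 0],
  [-0.7, 0.02, 0.2, 0, 0],
  [-0.7, 0.02, 0.2, 0, 0],
  [-0.7, 0.02, 0.2, 0, 0],
  [-0.7, 0.02, 0.2, 0, 0],
  [-0.7, 0.02, 0.2, 0, 0],
  [-0.7, 0.02, 0.2, 0, 0],
  [-0.7, 0.02, 0.2, 0, 0],
])

```text
time: 12.65
ee_pos: [0.5126, -0.057, 0.1075]
eef_rot: [0.707, 0.707, -0.0, -0.0]
ft_force: [-3.0, -1.0, 1.5]
width: 0.069
```

Run:
```python
from ov import *
s=r.read_state(); print(s['time'],s['ee_pos'],s['ft_force'],s['width'])
e=s['ee_pos']
a=(-0.01,(.467,.071,0),[(.466,.201),(e[0],e[1])])
ov("side",r.camera("side"),"pics/sd7.png",*a,(140,150,350,310),3.8)
```

```text
12.65 [ 0.51261975 -0.05701222  0.10750656] [-3.02064272 -1.00737283  1.45350017] 0.06903593523042025
```

View pics/sd7.png

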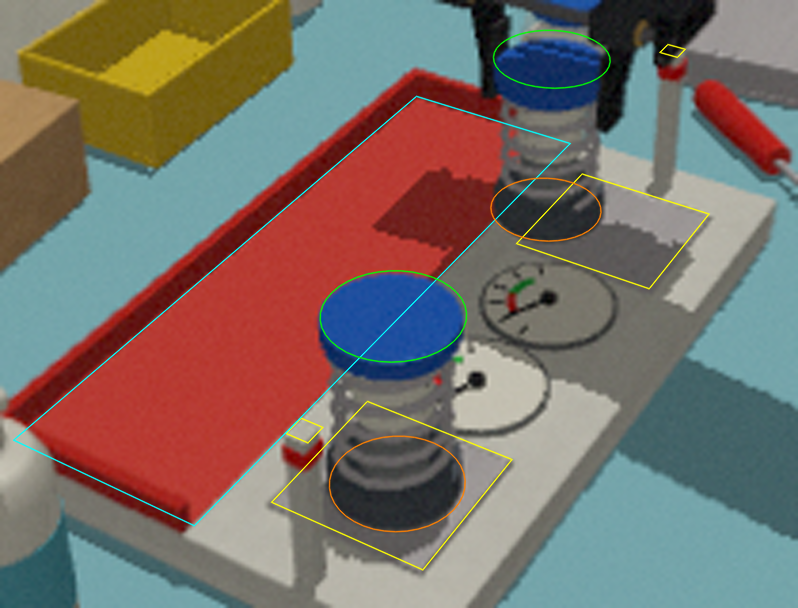

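>>> move_arm([
  [-0.7, 0.02, 0.25, 0, 0],
  [-0.7, 0.02, 0.3, 0, 0],
  [-0.7, 0.02, 0.3, 0, 0],
  [-0.7, 0.02, 0.3, 0, 0],
  [-0.7, 0.02, 0.3, 0, 0],
  [-0.7, 0.02, 0.3, 0, 0],
  [-0.7, 0.02, 0.3, 0, 0],
  [-0.7, 0.02, 0.3, 0, 0],
  [-0.7, 0.02, 0.3, 0, 0],
  [-0.7, 0, 0.3, 0, 0],
  [-0.7, 0, 0.3, 0, 0],
  [-0.7, 0, 0.15, 0, 0],
])

```text
time: 13.7
ee_pos: [0.5982, -0.0525, 0.1076]
eef_rot: [0.707, 0.707, 0.0, 0.0]
ft_force: [-2.9, 0.2, 1.1]
width: 0.0689
```

>>> move_arm([
  [-0.7, 0, 0, 0, 0],
  [-0.7, 0, 0, 0, 0],
])

```text
time: 13.87
ee_pos: [0.5978, -0.0526, 0.1077]
eef_rot: [0.707, 0.707, 0.0, 0.0]
ft_force: [-0.7, 0.6, 0.6]
width: 0.0687
```

Run:
```python
from ov import *
s=r.read_state(); print(s['time'],s['ee_pos'],s['ft_force'],s['width'])
e=s['ee_pos']
a=(-0.01,(.467,.071,0),[(.466,.201),(e[0],e[1])])
ov("side",r.camera("side"),"pics/sd8.png",*a,(140,130,350,290),3.8)
ov("scene",r.camera("scene"),"pics/sc8.png",*a,(150,140,370,290),3.6)
```

```text
13.8667 [ 0.59777103 -0.05256235  0.10771784] [-0.6642702   0.63825366  0.64090465] 0.06869239225989458
```

View pics/sd8.png

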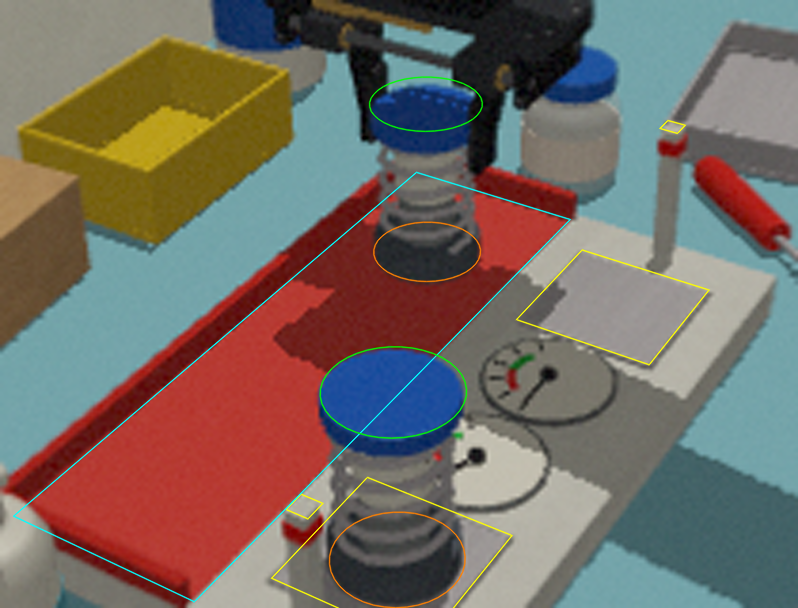

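View pics/sc8.png

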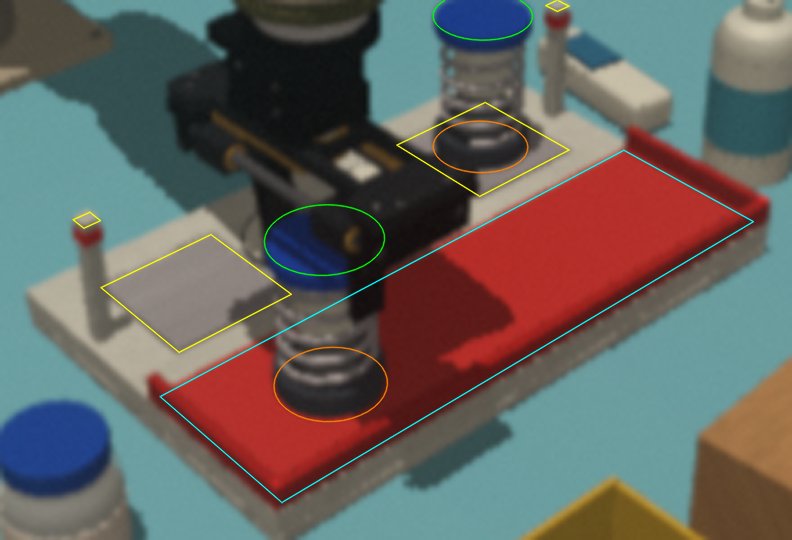

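>>> move_arm([
  [0.8, 0, 0, 0, 0],
  [1, 0, 0, 0, 0],
  [1, 0, 0, 0, 0],
  [1, 0, 0, 0, 0],
  [1, 0, 0, 0, 0],
  [1, 0, 0, 0, 0],
  [1, 0, 0, 0, 0],
  [1, 0, 0, -0.4, 0],
  [1, 0, 0, -0.6, 0],
  [1, 0, 0, -0.8, 0],
  [1, 0, 0, -0.8, 0],
  [1, 0, 0, -0.8, 0],
])

```text
time: 14.97
ee_pos: [0.5971, -0.0526, 0.1943]
eef_rot: [0.707, 0.707, 0.0, 0.0]
ft_force: [0.5, -0.1, -0.8]
width: 0.0866
```

>>> move_arm([
  [1, 0, 0, -0.6, 0],
  [1, 0, 0, -0.4, 0],
  [1, 0, 0, 0, 0],
  [1, 0, 0, 0, 0],
  [1, 0, 0, 0, 0],
])

```text
time: 15.38
ee_pos: [0.5966, -0.0526, 0.2165]
eef_rot: [0.707, 0.707, -0.001, -0.001]
ft_force: [-0.2, -0.4, 0.2]
width: 0.0875
```

Run:
```python
from ov import *
s=r.read_state(); print(s['time'],s['ee_pos'],s['ft_force'],s['width'])
a=(-0.01,(.467,.071,0),[(.466,.201),(.597,-.0526)])
ov("side",r.camera("side"),"pics/sd9.png",*a,(140,130,350,290),3.8)
ov("scene",r.camera("scene"),"pics/sc9.png",*a,(150,140,370,290),3.6)
for c in("side","scene"):
  for l in("spring_a","spring_a_top"): print(c,l,[ (round(x['confidence'],2),w(c,x['position']).round(3)) for x in r.tip_of(c,l)])
```

```text
15.3833 [ 0.59664673 -0.05256099  0.21649386] [-0.23388441 -0.37631424  0.18610248] 0.08745605695787809
side spring_a [(0.76, array([0.467, 0.203, 0.033]))]
side spring_a_top [(0.67, array([0.465, 0.201, 0.142]))]
scene spring_a [(0.85, array([0.47 , 0.2  , 0.032])), (0.78, array([ 0.597, -0.049,  0.029]))]
scene spring_a_top [(0.82, array([0.464, 0.199, 0.14 ])), (0.43, array([0.469, 0.114, 0.035]))]
```

View pics/sd9.png

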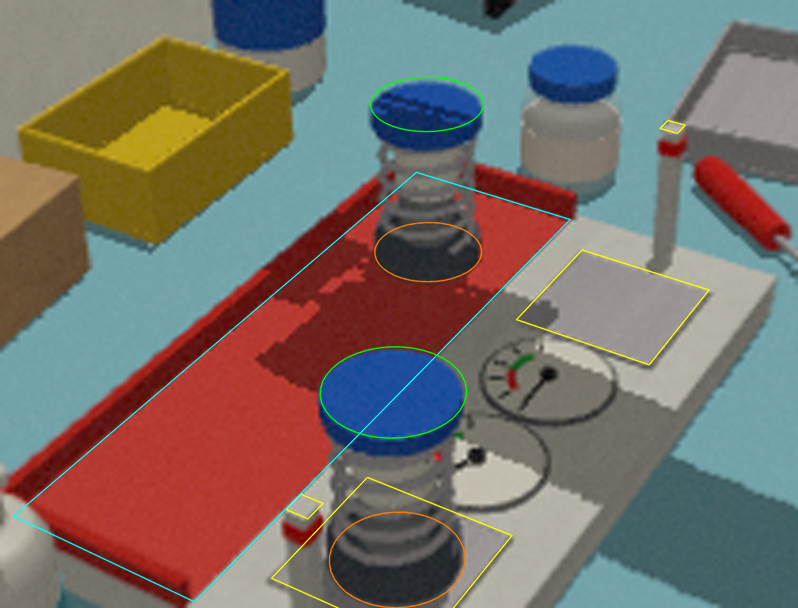

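View pics/sc9.png

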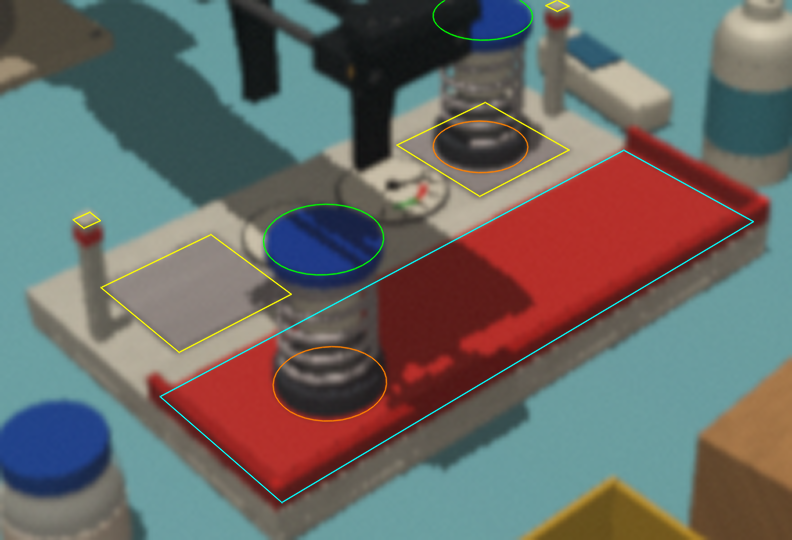

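Weak unit stands upright in the bay, about 130 mm from the plates' line; the left unit is in place and nothing is being touched.

```bash
python3 -c "
from bench import r
print(r.close_job(), r.read_state()['time'])"
```

```text
the job is handed in; nothing more can be done
the job is handed in; nothing more can be done
```

I tested both units and slid the weak one, which was on the right plate, into the reject bay. The job is handed in, and no verdict was reported.

| Unit | Held at (band is 112 mm) | Needle | Reading |
|---|---|---|---|
| Left | about 112 mm for over 1 s | about 1.65 rad, in the green | Sound; wrist force 14 N |
| Right | about 112–113 mm for about 1 s | about 1.08 rad, in the red | Weak; wrist force 8 N |

- **Slide:** I gripped the right unit by its cap and slid it upright into the bay, pressing it lightly down all the way.
- **Weak unit:** in the last views it stands upright with its cap up, centred about 130 mm along the tester's x and 124 mm right of its middle. That is inside the limits.
- **Sound unit:** the left unit is where it started, with its cap up.
- **Robot and bystanders:** the wrist force was close to zero with the gripper raised clear. Nothing nearby looked disturbed in the views, but I did not measure the bystanders' positions.
- **Checks that fell short:** the left dial could only be read in the coarser scene picture. The side camera's network also missed the weak unit at the end, so its place there rests on the scene network's find and the outline overlays in both views, which agree.

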